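# Fetch the scanner from the bench drawer, read the parcel's label, park the scanner

### The arm

A 6-joint arm with a two-finger parallel gripper is mounted at the origin on a cart in front of the work surface, level with it; the furniture and walls round the work are solid. World frame = base frame: x ahead of the robot, y to its left, z up, the work surface at z = 0. Lengths are in mm, angles in rad, forces in N, time in s.
With the tool pointing down it reaches from about 150 to 775 mm from the base axis. Payload 6.1 kg.
Tool frame: the origin (TCP) lies on the mounting face of the last link; the fingertips stand 173 mm ahead of it and the grasp point (between the pads) lies 155 mm ahead of it; z points along the fingers, y is the line along which they close (so a half turn about z gives the same grasp; the last joint's range is limited). The gripper opens to 85 mm and grips with 20 to 120 N. Pads are 22 mm wide; open, the fingers measure 114 mm over their backs; the gripper's body (76 mm by 85 mm) begins 54 mm behind the grasp point. The pads swing forward as they close: fully open they stand 13 mm farther back than shut.
Start: joints at [-1.292, 0.126, -0.04, 1.405, 0, 1.571], TCP at [144.475, -504.714, 404.695] pointing down, gripper open.
Joint ranges: [-2.72, 2.72], [-0.95, 1.95], [-1.27, 1.35], [-1.78, 2.02], [-1.46, 1.47], [-3.14, 3.14]. Speed limits (rad/s): [2.39, 2.39, 3.01, 3.14, 3.14, 3.14].

### API

Orientations are given as a 3x3 rotation matrix whose columns are the frame's x, y, z axes.
In Python, from plant import robot gives the robot as it stands. The module is installed in compiled form; this text tells all that it offers.
- The arm moves only by the tool servo_tool, never from a script. Its argument "series" is a list of rows, each a list of 7 numbers: the shift along the tool's x, y, z each as a share of 0.5 m, from -1 to 1, then the turn, a rotation vector about the tool's x, y, z each as a share of 90 degrees, from -1 to 1, then the opening, from -1 (shut) to 1 (fully open). A call has 1 to 10 rows; each row is the pose to reach, as a shift and turn from the pose commanded when the call began, along the tool's axes at that moment; what a row does not reach only later rows make up. A row lasts 1/10 s, in which the tool goes at most 50 mm and 8.59 degrees, less where a joint would pass 70% of its speed; a pose out of reach is approached as far as the arm can. A call with a number of a shift or a turn outside -1 to 1 is refused whole. A call with a gripper value outside its range is refused whole. The fingers move at their own pace and stop on an object; "force" is the grip in N (left out, the last holds). Time passes only in rows, so rows that repeat a pose let the fingers close. It gives the time, the measured TCP pose, the force, the opening and the grip force at its end, in the units of the state.
- robot.get_obs(): the state, without advancing time (a new reading comes with each control period).
- robot.get_image(name): name is "side" or "top"; returns the picture (384x512x3 uint8, red, green, blue); there is no depth.
- robot.calibration(name): a dict with "mtx" (3x3 intrinsics, pixels), "R" (3x3) and "t" (3): a world point X has camera coordinates R X + t. Camera axes: x right, y down, z forward; pixel columns grow to the right and rows downward; lengths in mm; the calibration is good to about 2 mm. A picture is of the moment at which its call begins. calibration takes no time and is no camera call.
- robot.finish_job(): hands the job in; it is judged then, once.
The state is a dict: "clock": time; "joint_pos": joint angles; "joint_vel": joint speeds; "joint_torque": joint torques, N m; "position": TCP position; "orientation": TCP orientation; "contact_force": force on the tool from outside, world axes, zero at the start; "moment": the same for the moment, N m; "finger_gap": finger opening in mm; "gripper_force": force on a finger pad.
Only numpy, scipy, OpenCV 4.12 (cv2) and the standard library are available. Lean on these libraries where they do the work, as an engineer would, in place of code of your own. Each camera call takes 0.05 s, during which the arm holds its last target. There are 200 camera calls.

### The job

Fetch the barcode scanner from the drawer and read the parcel with it: first move whatever lies in the drawer's way (stapler or tape roll) aside onto the free table, rather than letting the drawer shove it, then pull the drawer fully open by its handle and take the scanner out. Hold the scanner still for about a second with its window pointing squarely at the middle of the parcel's white label from about 10 cm, then set it down gently, lying flat on the middle of the black pad, and push the drawer fully shut. Leave the label roll, the marker and the glue tube where they are.

Things in the scene. Friction and masses are not known exactly. Their poses are not given: they have to be found in the camera images.
- unit: low grey bench drawer unit with one blue drawer front, fixed to the table; 240 deep (x) x 220 wide (y) x 90 high. Origin: middle of its underside; its -x side is the front, and the drawer slides out along -x. The roof is 12 thick and its front edge lies at local x = -105.
- unit_drawer0 (a joint): drawer travel in metres: 0 shut, 0.2 fully out (stop); it stays where it is left. Drawer inside 195 x 178, floor at z = 22 and rim at z = 68 above the table; drawer front 63 high, its outer face at local x = -120 of the unit when shut.
- unit_drawer0_handle (a point): middle of the drawer's steel bar handle: round bar 11 thick, 110 long along the unit's y on two feet, 35 in front of the drawer face, 52 above the table; axes as the unit's. Moves with the drawer.
- scanner: dark grey pistol scanner lying on its side in the drawer, 142 x 110 x 42 high, 0.17 kg. Origin: middle of its underside. The grip (about 36 wide along y) runs along x from -69 to 0; its middle is at x = -42, y = 9. The head lies at x = 5 to 70, with the window at its -y end: window middle at local x, y, z = 38, -55, 20, looking straight out along -y.
- parcel: open brown carton with a white label, fixed, 155 x 176 x 193 high, left or right of the drawer unit. Origin: on its underside, 84 behind its front (-x) face, which is the labelled one and looks roughly towards the robot.
- label (a point): middle of the white label on the parcel's front face, at parcel-local x, y, z = -86, -12, 150 (label 115 wide x 75 high); axes as the parcel's, so the label faces along -x.
- pad: black rubber parking pad with a yellow border line, 200 x 200 x 4 thick, fixed flat on the table on the other side of the drawer unit. Origin: middle of its underside.
- stapler: blue desk stapler standing on its base, 30 (x) x 135 (y) x 47 high, 0.19 kg; its upper body is 22 wide (x) from z = 24 to 46. Origin: middle of its underside. It or the tape roll lies in the drawer's way.
- tape: brown packing tape roll lying flat, outer diameter about 104, hole about 70, wall about 17, 48 high, 0.18 kg; origin: middle of its underside (the roll's axis is at local x = 0, y = 3).
- labels: white label roll, 94 x 84 x 40 high, lying on the drawer unit's top; leave it. Origin: middle of its underside.
- marker: black felt marker lying on the table, 16 x 127 (y) x 18 high; leave it. Origin: middle of its underside.
- glue: blue and orange glue tube lying on the table, 38 x 136 (y) x 26 high; leave it. Origin: middle of its underside.
Things that resemble listed ones, but are neither listed nor needed, are in the scene too. Leave any green look-alike of the stapler alone.

How it is judged (in metres and radians):
On the way, in this order (a step that is already met when the one before it is completed fails the run):
1. the drawer is pulled open at least 170 mm (value of joint unit_drawer0 above 0.17 m), for 0.2 s.
2. the scanner is held still, its window 60 to 150 mm from the label, the label's middle within 25 mm of the line straight out of the window, within 17 degrees of square, for 0.6 s (x of label in the frame of scanner between 0.013 and 0.063 m and y of label in the frame of scanner between -0.205 and -0.115 m and z of label in the frame of scanner between -0.005 and 0.045 m and angle between the y axis of scanner and the x axis of parcel, either way round below 0.3 rad and linear speed of scanner below 0.03 m/s and angular speed of scanner below 0.2 rad/s), for 0.6 s.
At the end, for the whole second after the job is handed in: The scanner lies flat and still on the pad, its middle within 50 mm of the pad's; the drawer is shut to within 8 mm; stapler and tape roll lie flat and still on the table (horizontal distance between scanner and pad below 0.05 m and height (world z) of each of scanner, stapler, tape below 0.012 m and angle between scanner's own z axis and vertical below 0.12 rad and linear speed of each of scanner, stapler, tape below 0.03 m/s and value of joint unit_drawer0 below 0.008 m and angle between each of stapler, tape's own z axis and vertical below 0.15 rad); the robot touches nothing.
It fails at once if the drawer or its unit shoves the stapler or the tape roll (over 2 N) (contact force between unit and stapler above 2 N or contact force between unit and tape above 2 N).
It fails at once if the scanner is dropped: faster than 0.7 m/s within 35 mm of the table (height (world z) of scanner below 0.035 m and linear speed of scanner above 0.7 m/s).
It fails at once if the label roll, the black marker or the glue tube is moved more than 30 mm (distance of any of labels, marker, glue from where it was at the start of the episode above 0.03 m).
It fails at once if the scanner is knocked against the parcel (over 5 N) (contact force between scanner and parcel above 5 N).
It also fails if it takes over 72 s, if anything falls off the work surface, if the arm or the gripper's body presses on something with over 40 N, if the wrist force passes 120 N, or if a joint passes its speed limit or range.

## Working session

There is one attempt and no reset: what is moved stays moved. The work goes in short steps, Python scripts to look and compute and a tool call to move; the robot and the scene stay as the last step left them, time stands still between calls to the robot, and variables do not carry over. Pictures are saved under pics/ and viewed, at most 13 in all, crops included, and the job is handed in when it is done.

Besides the shell and the picture viewer there is one more tool, called after "Request:" in YAML: its name, and indented under it one key for each argument. servo_tool: Moves the arm, as the interface text tells. Its arguments: {"type":"object","properties":{"series":{"type":"array","items":{"type":"array","items":{"type":"number","minimum":-1,"maximum":1}}},"force":{"type":"number"}},"required":["series"]}

```bash
mkdir -p pics; cat > h.py <<'E'
import numpy as np, cv2
from plant import robot
def ray(c,u,v):
    M,R,t=[np.array(c[k],float) for k in("mtx","R","t")]
    d=R.T@np.linalg.inv(M)@[u,v,1]; o=-R.T@t; return o,d
def onz(c,u,v,z):
    o,d=ray(c,u,v); return o+d*(z-o[2])/d[2]
def proj(c,X):
    M,R,t=[np.array(c[k],float) for k in("mtx","R","t")]
    p=M@(R@np.array(X,float)+t.ravel()); return p[:2]/p[2]
def snap(n,f):
    im=np.ascontiguousarray(robot.get_image(n)[:,:,::-1]); cv2.imwrite(f"pics/{f}.png",im); return im
E
python3 - <<'E'
from h import *
for n in("top","side"):
    im=snap(n,n+"0"); cv2.imwrite(f"pics/{n}0b.png",cv2.resize(im,(800,600),interpolation=cv2.INTER_CUBIC))
    c=robot.calibration(n); print(n,-np.array(c["R"]).T@np.array(c["t"]).ravel(),c["mtx"],np.round(c["R"],3))
print(robot.get_obs())
E
```

```text
top [ 271.50226759  -73.7715928  1292.04985839] [[418.21767258   0.         256.57885925]
 [  0.         418.21767258 189.68210469]
 [  0.           0.           1.        ]] [[ 0.008 -1.    -0.   ]
 [-0.972 -0.008 -0.234]
 [ 0.234  0.002 -0.972]]
side [ 279.07357717  938.37322848 1013.08744302] [[450.47762135   0.         251.37959268]
 [  0.         450.47762135 197.06539093]
 [  0.           0.           1.        ]] [[-0.959 -0.284  0.015]
 [-0.198  0.628 -0.753]
 [ 0.204 -0.725 -0.658]]
{'clock': 0.1, 'joint_pos': array([-1.29202395e+00,  1.26315823e-01, -4.04702485e-02,  1.40541809e+00,
        1.33006000e-05,  1.57078911e+00]), 'joint_vel': array([1.65103513e-03, 6.62194779e-04, 1.99989727e-03, 1.63562945e-05,
       7.38360615e-04, 5.24147665e-05]), 'joint_torque': array([-9.28307127e-04, -4.36901271e+01,  3.53606200e+01,  1.36383736e-02,
       -9.63221191e-05,  4.57840187e-06]), 'position': array([ 144.43654743, -504.61882841,  404.02503201]), 'orientation': array([[ 9.61391993e-01,  2.75182296e-01, -3.74614402e-04],
       [ 2.75182551e-01, -9.61391035e-01,  1.35714283e-03],
       [ 1.33107523e-05, -1.40783360e-03, -9.99999009e-01]]), 'contact_force': array([-0.0953917 ,  0.13168494,  0.82428895]), 'moment': array([ 0.02355265,  0.05444229, -0.00964735]), 'gripper_force': 0.0, 'finger_gap': 85.3254490082874}
```

View pics/top0b.png

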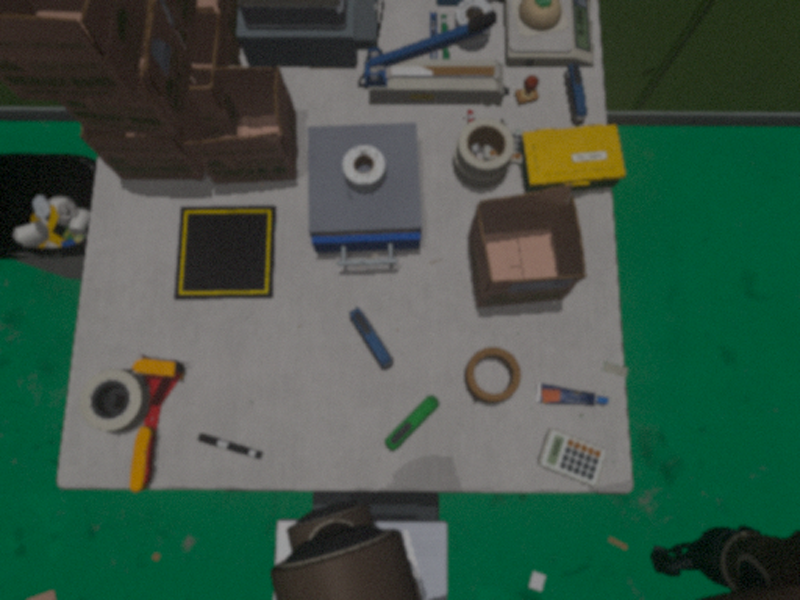

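View pics/side0b.png

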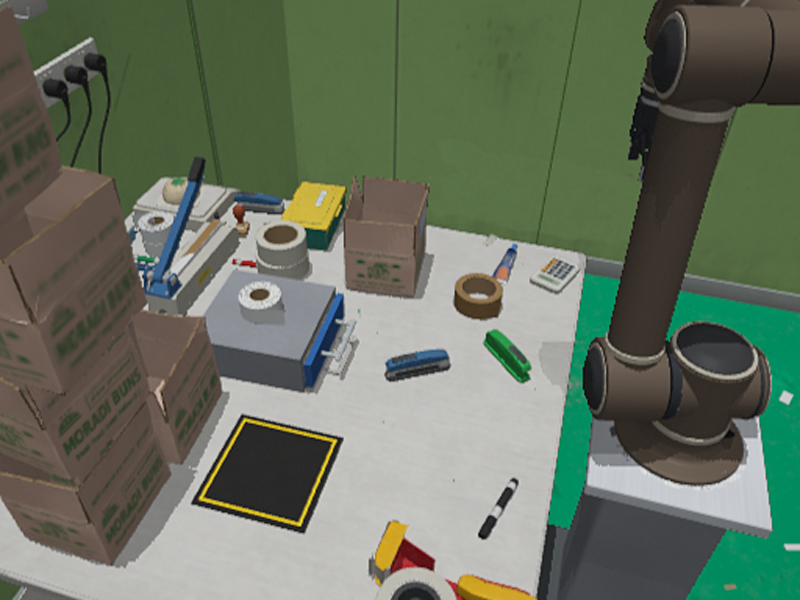

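The top view shows the blue stapler at (370,338) in the drawer's way, unit at (364,180) with the handle at (368,265), pad at (225,252), parcel at right (525,248) and tape at (493,375). The side view agrees.

```bash
cat > m.py <<'E'
from h import *
im=cv2.imread("pics/top0.png"); c=robot.calibration("top")
hsv=cv2.cvtColor(im,cv2.COLOR_BGR2HSV); s=1/1.5625
def rect(name,mask,box,z):
    m=np.zeros_like(mask); x0,y0,x1,y1=[int(b*s) for b in box]; m[y0:y1,x0:x1]=mask[y0:y1,x0:x1]
    cs,_=cv2.findContours(m,cv2.RETR_EXTERNAL,cv2.CHAIN_APPROX_NONE); k=max(cs,key=cv2.contourArea)
    w=np.array([onz(c,*p[0],z)[:2] for p in k],np.float32)
    r=cv2.minAreaRect(w); print(name,np.round(r[0],1),np.round(r[1],1),round(r[2],1)); print(np.round(cv2.boxPoints(r)).tolist()); return k
H,S,V=cv2.split(hsv)
blue=((H>100)&(H<125)&(S>90)).astype(np.uint8)*255
rect("stapler",blue,(335,295,405,380),40)
rect("front",blue,(300,220,430,260),66)
rect("tape",((H<25)&(S>70)).astype(np.uint8)*255,(455,335,530,415),48)
rect("yellow",((H>20)&(H<35)&(S>100)).astype(np.uint8)*255,(165,195,285,310),4)
rect("pad",((V<75)|((H>20)&(H<35)&(S>100))).astype(np.uint8)*255,(165,195,285,310),4)
rect("roof",((S<60)&(V>70)&(V<140)).astype(np.uint8)*255,(295,115,432,242),90)
rect("glue",((S>100)).astype(np.uint8)*255,(530,375,615,415),15)
rect("box",((H<20)&(S>40)&(V<140)).astype(np.uint8)*255,(460,180,592,312),193)
rect("green",((H>45)&(H<75)&(S>120)).astype(np.uint8)*255,(380,390,445,455),40)
E
python3 m.py
python3 - <<'E'
import cv2
im=cv2.imread("pics/top0.png")[100:220,290:390]
a=cv2.resize(im,(500,600),interpolation=cv2.INTER_CUBIC)
cv2.imwrite("pics/crop1.png",a)
E
```

```text
stapler [472.5 -24.3] [66.7 19.3] 32.5
[[439.0, -34.0], [450.0, -50.0], [506.0, -14.0], [495.0, 2.0]]
front [679.5  -1.1] [ 29.7 210.1] 3.3
[[659.0, 103.0], [671.0, -107.0], [700.0, -105.0], [688.0, 105.0]]
tape [ 420.7 -246.2] [ 98.2 101.5] 0.5
[[371.0, -196.0], [372.0, -297.0], [470.0, -297.0], [469.0, -195.0]]
yellow [676. 292.] [189.2 188.2] 1.3
[[579.0, 384.0], [584.0, 196.0], [773.0, 200.0], [768.0, 388.0]]
pad [674.5 291.3] [198.4 197.5] 1.0
[[574.0, 388.0], [577.0, 191.0], [775.0, 194.0], [772.0, 392.0]]
roof [807.7   8.7] [266.5 272.6] 0.5
[[673.0, 144.0], [676.0, -129.0], [942.0, -126.0], [940.0, 146.0]]
glue [ 384.2 -362. ] [24.1 30.8] 0.5
[[372.0, -347.0], [372.0, -378.0], [396.0, -377.0], [396.0, -347.0]]
box [ 634.  -290.2] [209.2 199.2] 6.3
[[519.0, -203.0], [541.0, -401.0], [749.0, -378.0], [727.0, -180.0]]
green [ 346.5 -108.3] [20.7 74.7] 44.8
[[313.0, -89.0], [365.0, -142.0], [380.0, -127.0], [328.0, -74.0]]
```

View pics/crop1.png

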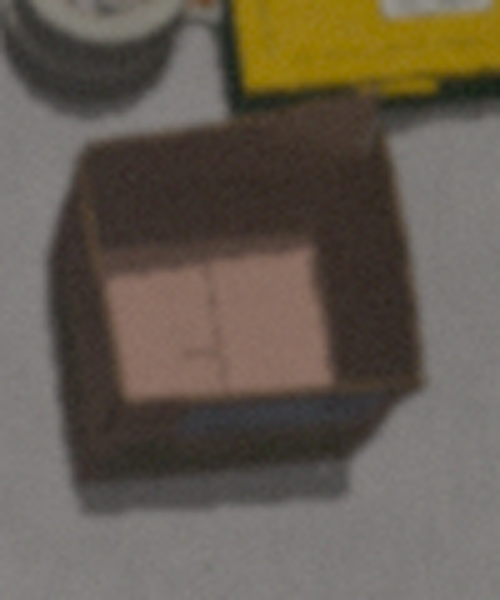

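The crop shows the parcel's top front edge from (122,402) to (422,383) and bottom front edge from (82,480) to (345,458), with the label just below the rim. I'll take the poses from those edges.

```bash
python3 - <<'E'
from h import *
im=cv2.imread("pics/top0.png"); c=robot.calibration("top")
g=lambda u,v,z:np.round(onz(c,u,v,z)[:2],1)
print("ptop",[g(290+a/5,100+b/5,193) for a,b in((122,402),(422,383),(90,148))],"pbot",[g(290+a/5,100+b/5,0) for a,b in((82,482),(345,459))])
print("roof",[g(a/1.5625,b/1.5625,90) for a,b in((308,126),(417,123),(421,230),(309,236))])
H,S,V=cv2.split(cv2.cvtColor(im,cv2.COLOR_BGR2HSV))
blue=((H>100)&(H<125)&(S>90))
up=[];lo=[]
for u in range(205,265):
    v=np.where(blue[138:168,u])[0]
    if len(v): up.append(g(u,138+v[0]-.5,66)); lo.append(g(u,138+v[-1]+.5,5))
for n,a in(("up",up),("lo",lo)):
    a=np.array(a); p=np.polyfit(a[:,1],a[:,0],1); print(n,p,a[0],a[-1],np.degrees(np.arctan(p[0])))
a=im[140:182,195:275]; cv2.imwrite("pics/crop2.png",cv2.resize(a,(800,420),interpolation=cv2.INTER_CUBIC))
a=im[190:240,215:260]; a=cv2.resize(a,(540,600),interpolation=cv2.INTER_CUBIC);cv2.imwrite("pics/crop3.png",a)
E
```

```text
ptop [array([ 563.5, -228.3]), array([ 575.6, -392. ]), array([ 710.5, -214. ])] pbot [array([ 562.2, -228.9]), array([ 578.5, -396.1])]
roof [array([913.5, 119.2]), array([ 921.9, -100.8]), array([ 693.9, -109.1]), array([679.9, 107.6])]
up [-5.38450657e-02  6.94139105e+02] [690.  89.] [701.2 -93. ] -3.0821186578289463
lo [-5.82393024e-02  6.88680067e+02] [687.1  96.2] [692.  -94.1] -3.333101206925778
```

View pics/crop2.png

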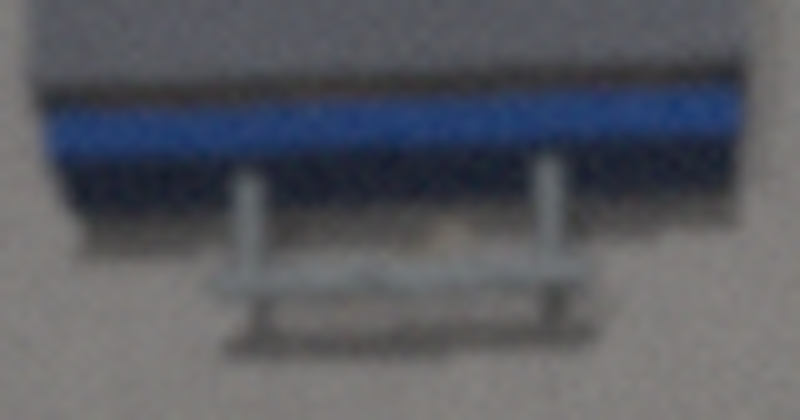

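View pics/crop3.png

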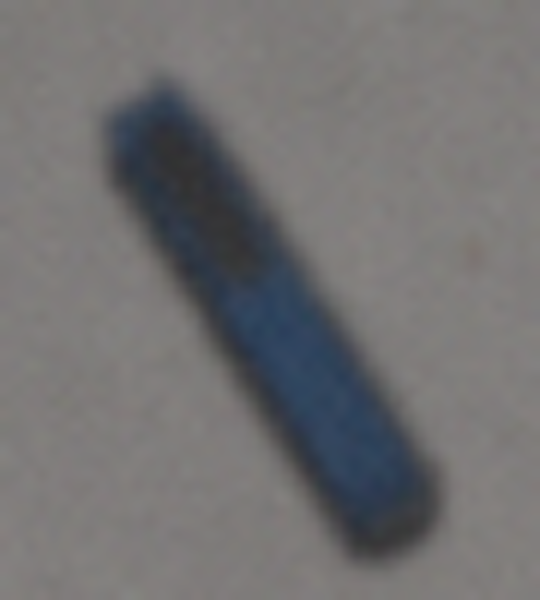

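Handle bar runs from (212,284) to (590,268) in its crop; the stapler's long axis runs from about (150,100) to (395,520) in its crop.

```bash
cat >> h.py <<'E'
def row(o,P,yaw=None,R=None):
    """row for target TCP P from pose o=(p,Rm); yaw = world angle (deg) of tool y axis, tool down"""
    p,Rm=o
    if R is None:
        a=np.radians(yaw); y=np.array([np.cos(a),np.sin(a),0]); z=np.array([0,0,-1.]); R=np.c_[np.cross(y,z),y,z]
    from scipy.spatial.transform import Rotation as Q
    return np.round(np.r_[Rm.T@(np.array(P)-p)/500,Q.from_matrix(Rm.T@R).as_rotvec()/(np.pi/2)],3),(np.array(P,float),R)
def plan(pts):
    o=robot.get_obs(); q=(o["position"],o["orientation"])
    for P,yaw in pts:
        r,q=row(q,P,yaw); print(P,yaw,r.tolist())
E
python3 - <<'E'
from h import *
c=robot.calibration("top")
a,b=[onz(c,195+x/10,140+y/10,52) for x,y in((212,284),(590,268))]; print("bar",a,b,(a+b)/2)
a,b=[onz(c,215+x/12,190+y/12,42) for x,y in((150,95),(395,525))]; print("stap",a,b,(a+b)/2,np.degrees(np.arctan2(*(a-b)[1::-1])),np.linalg.norm(a-b))
o=robot.get_obs(); R=o["orientation"]; print(np.degrees(np.arctan2(R[1,1],R[0,1])))
E
```

```text
bar [636.90152437  54.12293798  52.        ] [642.98724343 -62.54637416  52.        ] [639.9443839   -4.21171809  52.        ]
stap [546.08354526  17.68829914  42.        ] [436.59616247 -46.2090203   42.        ] [491.33985386 -14.26036058  42.        ] 30.268024102494994 126.7689016334991
-74.02710564188246
```

```bash
python3 - <<'E'
from h import *
plan([((491,-14,262),-59.7),((491,-14,186),-59.7),((491,-14,260),-59.7),((450,220,260),-59.7),((450,220,187),-59.7)])
E
```

```text
(491, -14, 262) -59.7 [0.936, -0.752, 0.285, -0.001, -0.0, -0.159]
(491, -14, 186) -59.7 [0.0, 0.0, 0.152, 0.0, 0.0, 0.0]
(491, -14, 260) -59.7 [0.0, 0.0, -0.148, 0.0, 0.0, 0.0]
(450, 220, 260) -59.7 [0.165, -0.445, 0.0, 0.0, 0.0, 0.0]
(450, 220, 187) -59.7 [0.0, 0.0, 0.146, 0.0, 0.0, 0.0]
```

Request:
servo_tool:
  series:
    - [0.468, -0.376, 0.142, 0, 0, -0.08, 1]
    - [0.468, -0.376, 0.142, 0, 0, -0.08, 1]
    - [0.468, -0.376, 0.142, 0, 0, -0.08, 1]
    - [0.468, -0.376, 0.142, 0, 0, -0.08, 1]
    - [0.936, -0.752, 0.285, 0, 0, -0.159, 1]
    - [0.936, -0.752, 0.285, 0, 0, -0.159, 1]
    - [0.936, -0.752, 0.285, 0, 0, -0.159, 1]
    - [0.936, -0.752, 0.285, 0, 0, -0.159, 1]
    - [0.936, -0.752, 0.285, 0, 0, -0.159, 1]
    - [0.936, -0.752, 0.285, 0, 0, -0.159, 1]

```text
clock: 1.1
position: [425.8, -105.4, 288.7]
orientation: [[0.863, 0.504, 0.0], [0.504, -0.863, -0.0], [0.0, 0.0, -1.0]]
contact_force: [0.3, -1.0, 0.6]
finger_gap: 85.3
gripper_force: 0.0
```

```bash
python3 - <<'E'
from h import *
plan([((491,-14,262),-59.7),((491,-14,186),-59.7)])
E
```

```text
(491, -14, 262) -59.7 [0.205, -0.092, 0.053, 0.0, -0.0, -0.0]
(491, -14, 186) -59.7 [0.0, 0.0, 0.152, 0.0, 0.0, 0.0]
```

Request:
servo_tool:
  series:
    - [0.205, -0.092, 0.053, 0, 0, 0, 1]
    - [0.205, -0.092, 0.053, 0, 0, 0, 1]
    - [0.205, -0.092, 0.053, 0, 0, 0, 1]
    - [0.205, -0.092, 0.053, 0, 0, 0, 1]
    - [0.205, -0.092, 0.053, 0, 0, 0, 1]

```text
clock: 1.6
position: [490.1, -16.2, 262.5]
orientation: [[0.863, 0.505, -0.001], [0.505, -0.863, -0.0], [-0.001, -0.0, -1.0]]
contact_force: [-0.1, -0.4, -0.3]
finger_gap: 85.3
gripper_force: 0.0
```

```bash
python3 - <<'E'
from h import *
plan([((491,-14,186),-59.7)])
im=snap("top","t1"); im2=snap("side","s1")
a=cv2.resize(im[150:270,180:300],(400,400),interpolation=cv2.INTER_CUBIC)
b=cv2.resize(im2[170:290,210:330],(400,400),interpolation=cv2.INTER_CUBIC)
cv2.imwrite("pics/c4.png",np.hstack([a,b]))
E
```

```text
(491, -14, 186) -59.7 [0.004, -0.003, 0.153, -0.0, 0.001, 0.0]
```

View pics/c4.png

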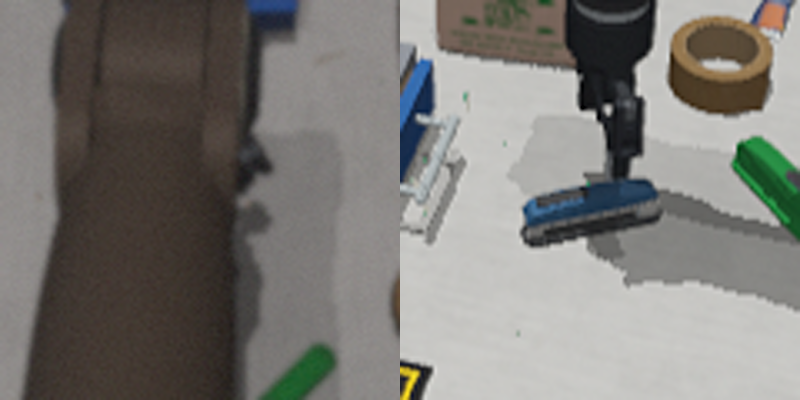

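The side crop shows the gripper centred above the stapler (590,210), so I go down and grasp.

Request:
servo_tool:
  series:
    - [0.004, -0.003, 0.08, 0, 0, 0, 1]
    - [0.004, -0.003, 0.153, 0, 0, 0, 1]
    - [0.004, -0.003, 0.153, 0, 0, 0, 1]
    - [0.004, -0.003, 0.153, 0, 0, 0, 1]
    - [0.004, -0.003, 0.153, 0, 0, 0, -1]
    - [0.004, -0.003, 0.153, 0, 0, 0, -1]
    - [0.004, -0.003, 0.153, 0, 0, 0, -1]
    - [0.004, -0.003, 0.153, 0, 0, 0, -1]
    - [0.004, -0.003, 0.153, 0, 0, 0, -1]
    - [0.004, -0.003, 0.153, 0, 0, 0, -1]
  force: 40

```text
clock: 2.7
position: [491.8, -13.6, 187.1]
orientation: [[0.863, 0.505, 0.001], [0.505, -0.863, 0.0], [0.001, 0.001, -1.0]]
contact_force: [-0.7, 0.4, 5.8]
finger_gap: 21.0
gripper_force: 39.0
```

Request:
servo_tool:
  series:
    - [0, 0, 0, 0, 0, 0, -1]
    - [0, 0, 0, 0, 0, 0, -1]
    - [0, 0, -0.05, 0, 0, 0, -1]
    - [0, 0, -0.148, 0, 0, 0, -1]
    - [0, 0, -0.148, 0, 0, 0, -1]
    - [0, 0, -0.148, 0, 0, 0, -1]

```text
clock: 3.3
position: [491.9, -13.6, 261.1]
orientation: [[0.863, 0.504, 0.002], [0.504, -0.863, -0.0], [0.002, 0.001, -1.0]]
contact_force: [-0.4, -0.3, -2.5]
finger_gap: 21.6
gripper_force: 39.1
```

Request:
servo_tool:
  series:
    - [0.165, -0.445, 0, 0, 0, 0, -1]
    - [0.165, -0.445, 0, 0, 0, 0, -1]
    - [0.165, -0.445, 0, 0, 0, 0, -1]
    - [0.165, -0.445, 0, 0, 0, 0, -1]
    - [0.165, -0.445, 0, 0, 0, 0, -1]
    - [0.165, -0.445, 0, 0, 0, 0, -1]
    - [0.165, -0.445, 0, 0, 0, 0, -1]

```text
clock: 4.0
position: [449.7, 220.6, 258.5]
orientation: [[0.862, 0.506, -0.003], [0.506, -0.862, -0.002], [-0.003, 0.0, -1.0]]
contact_force: [0.5, -0.8, -2.1]
finger_gap: 21.5
gripper_force: 39.5
```

Request:
servo_tool:
  series:
    - [0, 0, 0.07, 0, 0, 0, -1]
    - [0, 0, 0.12, 0, 0, 0, -1]
    - [0, 0, 0.14, 0, 0, 0, -1]
    - [0, 0, 0.146, 0, 0, 0, -1]
    - [0, 0, 0.148, 0, 0, 0, -1]
    - [0, 0, 0.148, 0, 0, 0, -1]

```text
clock: 4.6
position: [450.6, 218.9, 186.8]
orientation: [[0.864, 0.503, -0.0], [0.503, -0.864, -0.001], [-0.001, 0.0, -1.0]]
contact_force: [-1.4, -1.0, 1.5]
finger_gap: 21.1
gripper_force: 39.0
```

Request:
servo_tool:
  series:
    - [0, 0, 0, 0, 0, 0, 0.2]
    - [0, 0, 0, 0, 0, 0, 0.2]
    - [0, 0, 0, 0, 0, 0, 0.2]
    - [0, 0, -0.1, 0, 0, 0, 0.2]
    - [0, 0, -0.2, 0, 0, 0, 0.2]
    - [0, 0, -0.2, 0, 0, 0, 0.2]
    - [0, 0, -0.2, 0, 0, 0, 0.2]

```text
clock: 5.3
position: [451.1, 220.3, 287.8]
orientation: [[0.864, 0.504, 0.003], [0.504, -0.864, 0.002], [0.004, 0.0, -1.0]]
contact_force: [0.5, -0.5, -0.1]
finger_gap: 51.1
gripper_force: 0.0
```

```bash
python3 - <<'E'
from h import *
plan([((640,-4,290),3.1),((640,-4,207),3.1)])
E
```

```text
(640, -4, 290) 3.1 [0.1, 0.578, -0.004, 0.001, -0.002, -0.698]
(640, -4, 207) 3.1 [0.0, 0.0, 0.166, 0.0, 0.0, 0.0]
```

Request:
servo_tool:
  series:
    - [0.1, 0.578, -0.004, 0.001, -0.002, -0.698, -0.29]
    - [0.1, 0.578, -0.004, 0.001, -0.002, -0.698, -0.29]
    - [0.1, 0.578, -0.004, 0.001, -0.002, -0.698, -0.29]
    - [0.1, 0.578, -0.004, 0.001, -0.002, -0.698, -0.29]
    - [0.1, 0.578, -0.004, 0.001, -0.002, -0.698, -0.29]
    - [0.1, 0.578, -0.004, 0.001, -0.002, -0.698, -0.29]
    - [0.1, 0.578, -0.004, 0.001, -0.002, -0.698, -0.29]
    - [0.1, 0.578, -0.004, 0.001, -0.002, -0.698, -0.29]
    - [0.1, 0.578, -0.004, 0.001, -0.002, -0.698, -0.29]
    - [0.1, 0.578, -0.004, 0.001, -0.002, -0.698, -0.29]

```text
clock: 6.3
position: [639.1, -4.2, 286.8]
orientation: [[-0.052, 0.999, -0.005], [0.999, 0.052, -0.002], [-0.002, -0.005, -1.0]]
contact_force: [1.2, -0.2, -0.9]
finger_gap: 30.2
gripper_force: 0.0
```

```bash
python3 - <<'E'
from h import *
plan([((640,-4,207),3.1)])
im2=snap("side","s2"); cv2.imwrite("pics/c5.png",cv2.resize(im2[90:290,110:310],(600,600),interpolation=cv2.INTER_CUBIC))
E
```

```text
(640, -4, 207) 3.1 [0.001, 0.003, 0.16, -0.003, 0.001, -0.001]
```

View pics/c5.png

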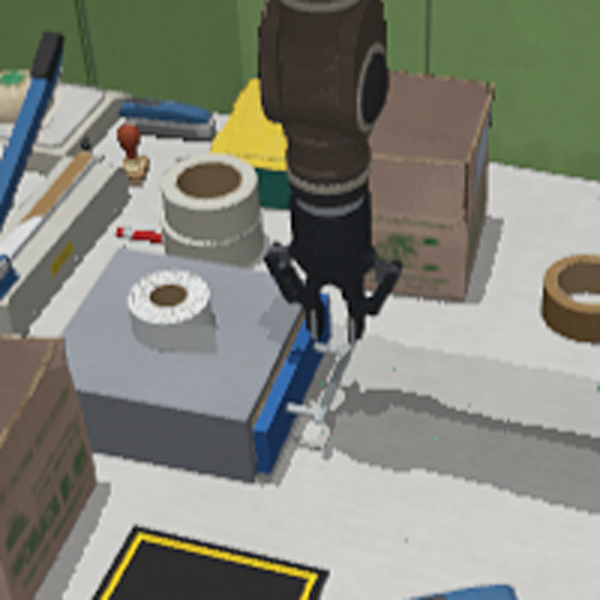

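Fingers straddle the bar line seen in the side view, but their knuckles would pass close to the roof edge. I'll tilt the tool 12° away from the roof.

```bash
cat >> h.py <<'E'
def handle(bar,yaw=3.1,tilt=12,back=161):
    a,b=np.radians(yaw),np.radians(tilt); X=np.array([np.cos(a),np.sin(a),0]); Z=np.array([0,0,1.])
    z=X*np.sin(b)-Z*np.cos(b); y=X*np.cos(b)+Z*np.sin(b)
    return np.array(bar)-back*z, np.c_[np.cross(y,z),y,z]
E
python3 - <<'E'
from h import *
o=robot.get_obs(); q=(o["position"],o["orientation"]); X=np.array([np.cos(.0541),np.sin(.0541),0])
b=np.array([640,-4,52.])
for bar,bk in((b,245),(b,161),(b-200*X,161),(b-200*X,260)):
    P,R=handle(bar,back=bk); r,q=row(q,P,R=R); print(P.round(),r.tolist())
E
```

```text
[589.  -7. 292.] [-0.0, -0.1, -0.008, -0.136, 0.001, -0.001]
[607.  -6. 209.] [0.0, -0.0, 0.168, 0.0, 0.0, 0.0]
[407. -17. 209.] [0.0, -0.391, -0.083, 0.0, 0.0, 0.0]
[386. -18. 306.] [-0.0, 0.0, -0.198, 0.0, 0.0, 0.0]
```

Request:
servo_tool:
  series:
    - [0, -0.1, -0.008, -0.136, 0, 0, -0.29]
    - [0, -0.1, -0.008, -0.136, 0, 0, -0.29]
    - [0, -0.1, -0.008, -0.136, 0, 0, -0.29]
    - [0, -0.1, -0.008, -0.136, 0, 0, -0.29]

```text
clock: 6.75
position: [589.8, -6.6, 293.9]
orientation: [[-0.054, 0.976, 0.21], [0.999, 0.053, 0.01], [-0.002, 0.21, -0.978]]
contact_force: [0.9, -0.4, -0.0]
finger_gap: 30.5
gripper_force: 0.0
```

Request:
servo_tool:
  series:
    - [0, 0, 0.06, 0, 0, 0, -0.29]
    - [0, 0, 0.12, 0, 0, 0, -0.29]
    - [0, 0, 0.168, 0, 0, 0, -0.29]
    - [0, 0, 0.168, 0, 0, 0, -0.29]
    - [0, 0, 0.168, 0, 0, 0, -0.29]

```text
clock: 7.25
position: [608.3, -6.0, 211.2]
orientation: [[-0.054, 0.976, 0.209], [0.999, 0.053, 0.01], [-0.002, 0.209, -0.978]]
contact_force: [0.0, 0.4, 0.7]
finger_gap: 30.6
gripper_force: 0.0
```

Request:
servo_tool:
  series:
    - [0, 0, 0, 0, 0, 0, -1]
    - [0, 0, 0, 0, 0, 0, -1]
    - [0, 0, 0, 0, 0, 0, -1]
    - [0, 0, 0, 0, 0, 0, -1]
    - [0, 0, 0, 0, 0, 0, -1]
  force: 40

```text
clock: 7.75
position: [607.9, -6.2, 212.4]
orientation: [[-0.054, 0.976, 0.213], [0.999, 0.053, 0.01], [-0.002, 0.213, -0.977]]
contact_force: [0.1, 0.6, 5.7]
finger_gap: 9.2
gripper_force: 39.5
```

Request:
servo_tool:
  series:
    - [0, -0.03, -0.006, 0, 0, 0, -1]
    - [0, -0.08, -0.017, 0, 0, 0, -1]
    - [0, -0.13, -0.028, 0, 0, 0, -1]
    - [0, -0.18, -0.038, 0, 0, 0, -1]
    - [0, -0.23, -0.049, 0, 0, 0, -1]
    - [0, -0.28, -0.059, 0, 0, 0, -1]
    - [0, -0.33, -0.07, 0, 0, 0, -1]
    - [0, -0.365, -0.078, 0, 0, 0, -1]
    - [0, -0.385, -0.082, 0, 0, 0, -1]
    - [0, -0.391, -0.083, 0, 0, 0, -1]

```text
clock: 8.75
position: [409.6, -16.7, 212.4]
orientation: [[-0.055, 0.974, 0.219], [0.998, 0.054, 0.012], [-0.0, 0.22, -0.976]]
contact_force: [23.8, 4.3, -15.6]
finger_gap: 9.1
gripper_force: 39.2
```

Request:
servo_tool:
  series:
    - [0, -0.004, -0.001, 0, 0, 0, -1]
    - [0, -0.004, -0.001, 0, 0, 0, -1]

```text
clock: 8.95
position: [409.3, -16.8, 212.3]
orientation: [[-0.055, 0.974, 0.221], [0.998, 0.054, 0.012], [-0.0, 0.221, -0.975]]
contact_force: [23.1, 4.0, -14.2]
finger_gap: 9.1
gripper_force: 39.6
```

Request:
servo_tool:
  series:
    - [0, 0.008, 0.001, 0, 0, 0, -0.29]
    - [0, 0.008, 0.001, 0, 0, 0, -0.29]
    - [0, 0.008, 0.001, 0, 0, 0, -0.29]
    - [0, 0.008, -0.08, 0, 0, 0, -0.29]
    - [0, 0.008, -0.18, 0, 0, 0, -0.29]
    - [0, 0.008, -0.3, 0, 0, 0, -0.29]
    - [0, 0.008, -0.3, 0, 0, 0, -0.29]

```text
clock: 9.65
position: [377.9, -18.5, 363.1]
orientation: [[-0.054, 0.975, 0.217], [0.999, 0.053, 0.009], [-0.003, 0.217, -0.976]]
contact_force: [-0.0, -0.1, 0.4]
finger_gap: 30.1
gripper_force: 0.0
```

```bash
python3 - <<'E'
from h import *
plan([((300,-330,360),-45)])
E
```

```text
(300, -330, 360) -45 [-0.614, -0.186, -0.033, 0.132, -0.057, 0.532]
```

Request:
servo_tool:
  series:
    - [-0.614, -0.186, -0.033, 0.132, -0.057, 0.532, 0.4]
    - [-0.614, -0.186, -0.033, 0.132, -0.057, 0.532, 0.4]
    - [-0.614, -0.186, -0.033, 0.132, -0.057, 0.532, 0.4]
    - [-0.614, -0.186, -0.033, 0.132, -0.057, 0.532, 0.4]
    - [-0.614, -0.186, -0.033, 0.132, -0.057, 0.532, 0.4]
    - [-0.614, -0.186, -0.033, 0.132, -0.057, 0.532, 0.4]
    - [-0.614, -0.186, -0.033, 0.132, -0.057, 0.532, 0.4]
    - [-0.614, -0.186, -0.033, 0.132, -0.057, 0.532, 0.4]

```text
clock: 10.45
position: [299.5, -332.3, 353.4]
orientation: [[0.71, 0.705, -0.01], [0.705, -0.71, 0.002], [-0.006, -0.008, -1.0]]
contact_force: [0.4, 0.1, -0.7]
finger_gap: 59.6
gripper_force: 0.0
```

```bash
python3 - <<'E'
from h import *
im=snap("top","t3"); im2=snap("side","s3")
cv2.imwrite("pics/c6.png",np.vstack([cv2.resize(im[135:235,190:290],(600,600),interpolation=cv2.INTER_CUBIC)]))
E
```

```text
(no output)
```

View pics/c6.png

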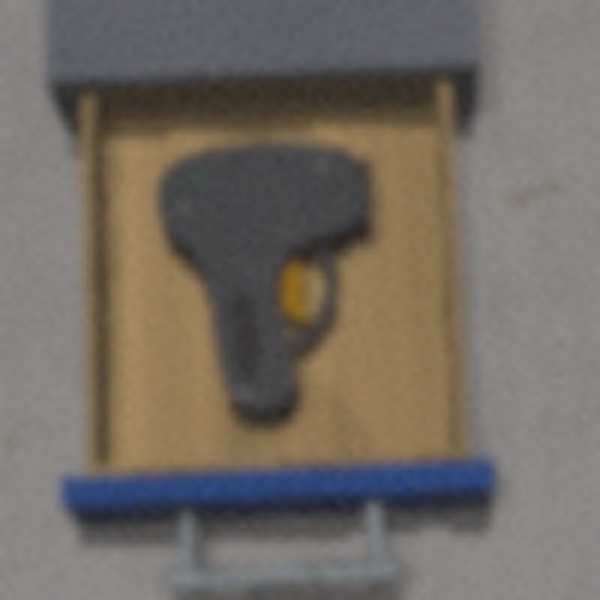

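The scanner lies with its head to the rear, window to the right at (371,200), and grip down to (265,420). The drawer is fully open and its contents are clear of the roof.

```bash
python3 - <<'E'
from h import *
o=robot.get_obs(); R=o["orientation"]; print("q",o["joint_pos"].round(3),"yaw",np.degrees(np.arctan2(R[1,1],R[0,1])))
im=cv2.imread("pics/t3.png"); c=robot.calibration("top")
H,S,V=cv2.split(cv2.cvtColor(im,cv2.COLOR_BGR2HSV))
m=np.zeros(V.shape,np.uint8); x0,y0=190,135
m[y0+23:y0+73,x0+22:x0+66]=((S<70)&(V<115))[y0+23:y0+73,x0+22:x0+66]*255
cs,_=cv2.findContours(m,cv2.RETR_EXTERNAL,cv2.CHAIN_APPROX_NONE);k=max(cs,key=cv2.contourArea)
w=np.array([onz(c,*p[0],46)[:2] for p in k])
for a in range(-12,13,3):
    t=np.radians(a); ex=np.array([np.cos(t),np.sin(t)]); ey=np.array([-ex[1],ex[0]])
    p,q=w@ex,w@ey; ctr=(p.max()+p.min())/2*ex+(q.max()+q.min())/2*ey
    print(a,np.ptp(p).round(1),np.ptp(q).round(1),ctr.round(1))
g=lambda x,y,z:onz(c,x0+x/6,y0+y/6,z)[:2].round(1)
print("grip L",g(205,270,50),g(235,410,50),"R",g(275,290,50),g(298,400,50),"win",g(370,165,42),g(372,235,42))
print("guide end",g(290,360,42),"head back",g(160,200,42))
print("handle",g(170,580,52),g(400,572,52))
E
```

```text
q [-0.831 -0.014 -0.3    1.293 -0.006  1.525] yaw -45.02850863055821
-12 148.2 109.7 [602.6   8.8]
-9 147.6 110.0 [601.2   7.1]
-6 146.7 109.9 [600.    5.2]
-3 145.3 109.6 [598.9   3.2]
0 143.5 108.9 [598.1   1.1]
3 144.3 108.9 [598.3  -1.2]
6 145.1 109.0 [598.9  -3.5]
9 145.6 108.8 [599.7  -5.6]
12 145.7 108.3 [600.7  -7.7]
grip L [600.6  28.7] [527.6  11.6] R [590.3  -7.3] [533.  -20.1] win [659.9 -55. ] [622.1 -56.5]
guide end [555.5 -15.3] head back [640.1  53.7]
handle [440.8  41.7] [445.7 -72.4]
```

```bash
python3 - <<'E'
from h import *
im=cv2.imread("pics/t3.png"); c=robot.calibration("top")
H,S,V=cv2.split(cv2.cvtColor(im,cv2.COLOR_BGR2HSV))
M=((S<70)&(V<115))
for v in range(160,208,3):
    u=np.where(M[v,212:258])[0]+212
    if len(u): print(v,onz(c,u[0]-.5,v,46)[:2].round(1),onz(c,u[-1]+.5,v,46)[:2].round(1))
a=im[170:215,210:260]; cv2.imwrite("pics/c7.png",cv2.resize(a,(667,600),interpolation=cv2.INTER_CUBIC))
E
```

```text
160 [666.1  32.8] [666.7 -42. ]
163 [656.2  51.2] [657.  -51.5]
166 [646.4  57.2] [647.3 -54.7]
169 [636.7  56.9] [637.6 -54.8]
172 [627.1  53.5] [627.9 -51.8]
175 [617.5  47. ] [618.2 -42.7]
178 [608.   37.4] [608.6 -36.6]
181 [598.4  31. ] [599.  -36.7]
184 [588.9  27.7] [589.5 -36.9]
187 [579.5  24.4] [579.9 -33.9]
190 [570.   24.1] [570.4 -31. ]
193 [560.6  23.9] [560.9 -18.9]
196 [551.2  20.6] [551.5 -16. ]
199 [541.8  17.3] [542.1 -16.2]
202 [532.5  14. ] [532.8 -16.4]
```

View pics/c7.png

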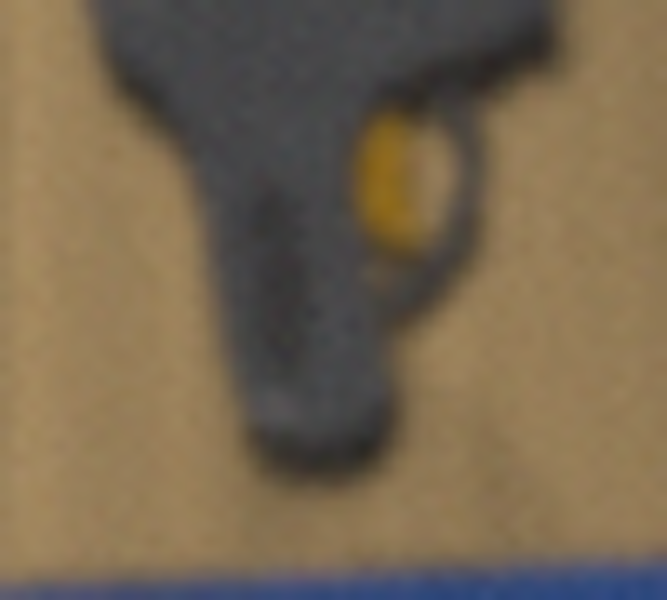

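```bash
python3 - <<'E'
from h import *
plan([((430,-160,330),28),((546,1.5,290),100),((546,1.5,199),100)])
E
```

```text
(430, -160, 330) 28 [0.424, -0.056, 0.046, -0.007, -0.0, -0.811]
(546, 1.5, 290) 100 [0.176, 0.356, 0.08, 0.0, 0.0, -0.8]
(546, 1.5, 199) 100 [0.0, 0.0, 0.182, 0.0, 0.0, 0.0]
```

Request:
servo_tool:
  series:
    - [0.424, -0.056, 0.046, -0.007, 0, -0.811, 0.4]
    - [0.424, -0.056, 0.046, -0.007, 0, -0.811, 0.4]
    - [0.424, -0.056, 0.046, -0.007, 0, -0.811, 0.4]
    - [0.424, -0.056, 0.046, -0.007, 0, -0.811, 0.4]
    - [0.424, -0.056, 0.046, -0.007, 0, -0.811, 0.4]
    - [0.424, -0.056, 0.046, -0.007, 0, -0.811, 0.4]
    - [0.424, -0.056, 0.046, -0.007, 0, -0.811, 0.4]
    - [0.424, -0.056, 0.046, -0.007, 0, -0.811, 0.4]
    - [0.424, -0.056, 0.046, -0.007, 0, -0.811, 0.4]

```text
clock: 11.45
position: [429.8, -158.3, 330.7]
orientation: [[-0.477, 0.879, 0.001], [0.879, 0.477, -0.001], [-0.001, 0.001, -1.0]]
contact_force: [-0.2, 0.6, 0.6]
finger_gap: 59.8
gripper_force: 0.0
```

Request:
servo_tool:
  series:
    - [0.176, 0.356, 0.08, 0, 0, -0.8, 0.4]
    - [0.176, 0.356, 0.08, 0, 0, -0.8, 0.4]
    - [0.176, 0.356, 0.08, 0, 0, -0.8, 0.4]
    - [0.176, 0.356, 0.08, 0, 0, -0.8, 0.4]
    - [0.176, 0.356, 0.08, 0, 0, -0.8, 0.4]
    - [0.176, 0.356, 0.08, 0, 0, -0.8, 0.4]
    - [0.176, 0.356, 0.08, 0, 0, -0.8, 0.4]
    - [0.176, 0.356, 0.08, 0, 0, -0.8, 0.4]
    - [0.176, 0.356, 0.08, 0, 0, -0.8, 0.4]
    - [0.176, 0.356, 0.08, 0, 0, -0.8, 0.4]

```text
clock: 12.45
position: [545.1, 2.7, 290.8]
orientation: [[-0.984, -0.177, 0.001], [-0.177, 0.984, -0.001], [-0.001, -0.001, -1.0]]
contact_force: [0.1, 0.3, 0.6]
finger_gap: 59.5
gripper_force: 0.0
```

```bash
python3 - <<'E'
from h import *
plan([((546,1.5,199),100)])
E
```

```text
(546, 1.5, 199) 100 [-0.001, -0.002, 0.184, -0.001, 0.001, 0.002]
```

Request:
servo_tool:
  series:
    - [-0.001, -0.002, 0.09, 0, 0, 0, 0.4]
    - [-0.001, -0.002, 0.15, 0, 0, 0, 0.4]
    - [-0.001, -0.002, 0.175, 0, 0, 0, 0.4]
    - [-0.001, -0.002, 0.184, 0, 0, 0, 0.4]
    - [-0.001, -0.002, 0.184, 0, 0, 0, 0.4]

```text
clock: 12.95
position: [546.9, 0.4, 199.2]
orientation: [[-0.985, -0.174, 0.002], [-0.174, 0.985, -0.001], [-0.002, -0.001, -1.0]]
contact_force: [0.6, 0.4, 0.7]
finger_gap: 59.6
gripper_force: 0.0
```

Request:
servo_tool:
  series:
    - [0, 0, 0, 0, 0, 0, -1]
    - [0, 0, 0, 0, 0, 0, -1]
    - [0, 0, 0, 0, 0, 0, -1]
    - [0, 0, 0, 0, 0, 0, -1]
    - [0, 0, 0, 0, 0, 0, -1]
    - [0, 0, 0, 0, 0, 0, -1]
  force: 70

```text
clock: 13.55
position: [547.7, 0.1, 200.7]
orientation: [[-0.985, -0.174, 0.005], [-0.174, 0.985, -0.001], [-0.005, -0.002, -1.0]]
contact_force: [-0.5, 1.1, 6.8]
finger_gap: 35.0
gripper_force: 69.8
```

Request:
servo_tool:
  series:
    - [0, 0, -0.03, 0, 0, 0, -1]
    - [0, 0, -0.08, 0, 0, 0, -1]
    - [0, 0, -0.14, 0, 0, 0, -1]
    - [0, 0, -0.22, 0, 0, 0, -1]
    - [0, 0, -0.3, 0, 0, 0, -1]
    - [0, 0, -0.3, 0, 0, 0, -1]
    - [0, 0, -0.3, 0, 0, 0, -1]

```text
clock: 14.25
position: [546.8, 0.2, 349.9]
orientation: [[-0.985, -0.174, 0.004], [-0.174, 0.985, -0.001], [-0.004, -0.002, -1.0]]
contact_force: [-0.8, -0.2, -2.6]
finger_gap: 35.5
gripper_force: 69.8
```

```bash
python3 - <<'E'
from h import *
im2=snap("side","s4"); cv2.imwrite("pics/c8.png",cv2.resize(im2[60:260,130:330],(600,600),interpolation=cv2.INTER_CUBIC))
E
```

View pics/c8.png

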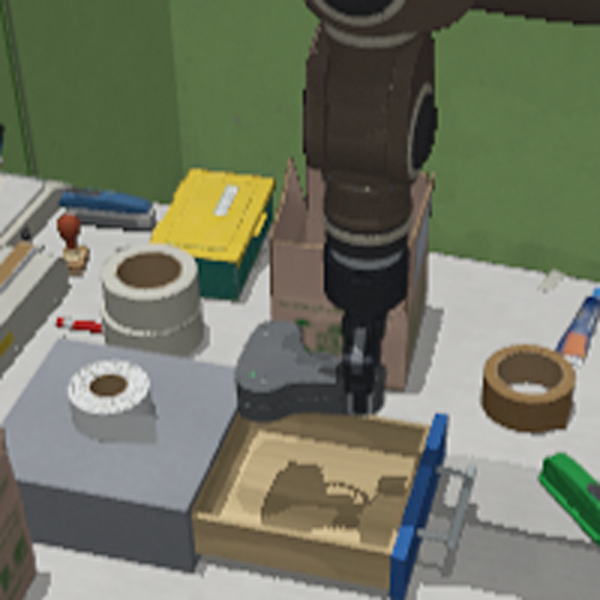

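The scanner is held level at (330,370), clear above the drawer. Next: check the label position, then go to the scan pose.

```bash
python3 - <<'E'
from h import *
c=robot.calibration("top"); cs=robot.calibration("side")
print("label top L/R",onz(c,290+178/5,100+411/5,187)[:2],onz(c,290+385/5,100+397/5,187)[:2])
plan([((400,-100,340),147),((390,-425,315),193.7),((419.5,-425,309),193.7)])
E
```

```text
label top L/R [ 560.29752988 -259.61838081] [ 569.11657692 -373.03869153]
(400, -100, 340) 147 [0.323, -0.146, 0.017, -0.001, 0.0, -0.522]
(390, -425, 315) 193.7 [0.556, -0.337, 0.05, 0.0, 0.0, -0.519]
(419.5, -425, 309) 193.7 [0.014, -0.057, 0.012, 0.0, 0.0, 0.0]
```

Request:
servo_tool:
  series:
    - [0.323, -0.146, 0.017, 0, 0, -0.522, -1]
    - [0.323, -0.146, 0.017, 0, 0, -0.522, -1]
    - [0.323, -0.146, 0.017, 0, 0, -0.522, -1]
    - [0.323, -0.146, 0.017, 0, 0, -0.522, -1]
    - [0.323, -0.146, 0.017, 0, 0, -0.522, -1]
    - [0.323, -0.146, 0.017, 0, 0, -0.522, -1]
    - [0.323, -0.146, 0.017, 0, 0, -0.522, -1]
    - [0.323, -0.146, 0.017, 0, 0, -0.522, -1]

```text
clock: 15.1
position: [400.0, -99.7, 338.9]
orientation: [[-0.546, -0.838, -0.0], [-0.838, 0.546, -0.001], [0.001, -0.0, -1.0]]
contact_force: [-0.0, -0.1, -2.2]
finger_gap: 35.4
gripper_force: 70.0
```

Request:
servo_tool:
  series:
    - [0.556, -0.337, 0.05, 0, 0, -0.519, -1]
    - [0.556, -0.337, 0.05, 0, 0, -0.519, -1]
    - [0.556, -0.337, 0.05, 0, 0, -0.519, -1]
    - [0.556, -0.337, 0.05, 0, 0, -0.519, -1]
    - [0.556, -0.337, 0.05, 0, 0, -0.519, -1]
    - [0.556, -0.337, 0.05, 0, 0, -0.519, -1]
    - [0.556, -0.337, 0.05, 0, 0, -0.519, -1]
    - [0.556, -0.337, 0.05, 0, 0, -0.519, -1]
    - [0.556, -0.337, 0.05, 0, 0, -0.519, -1]
    - [0.556, -0.337, 0.05, 0, 0, -0.519, -1]

```text
clock: 16.1
position: [390.5, -424.0, 314.8]
orientation: [[0.237, -0.972, 0.001], [-0.972, -0.237, 0.0], [-0.0, -0.001, -1.0]]
contact_force: [0.8, 0.8, -1.5]
finger_gap: 35.4
gripper_force: 70.1
```

```bash
python3 - <<'E'
from h import *
plan([((417,-423,309),193.7)])
E
```

```text
(417, -423, 309) 193.7 [0.011, -0.052, 0.012, -0.001, 0.0, 0.0]
```

Request:
servo_tool:
  series:
    - [0.011, -0.052, 0.012, 0, 0, 0, -1]
    - [0.011, -0.052, 0.012, 0, 0, 0, -1]
    - [0.011, -0.052, 0.012, 0, 0, 0, -1]
    - [0.011, -0.052, 0.012, 0, 0, 0, -1]
    - [0.011, -0.052, 0.012, 0, 0, 0, -1]
    - [0.011, -0.052, 0.012, 0, 0, 0, -1]
    - [0.011, -0.052, 0.012, 0, 0, 0, -1]
    - [0.011, -0.052, 0.012, 0, 0, 0, -1]
    - [0.011, -0.052, 0.012, 0, 0, 0, -1]
    - [0.011, -0.052, 0.012, 0, 0, 0, -1]

```text
clock: 17.1
position: [416.8, -424.0, 309.4]
orientation: [[0.237, -0.971, 0.002], [-0.971, -0.237, -0.001], [0.001, -0.001, -1.0]]
contact_force: [0.3, -0.7, -2.2]
finger_gap: 35.2
gripper_force: 70.3
```

```bash
python3 - <<'E'
from h import *
im=snap("top","t5"); im2=snap("side","s5")
cv2.imwrite("pics/c9.png",np.hstack([cv2.resize(im[120:270,270:370],(400,600),interpolation=cv2.INTER_CUBIC),cv2.resize(im2[90:240,200:300],(400,600),interpolation=cv2.INTER_CUBIC)]))
E
```

```text
(no output)
```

View pics/c9.png

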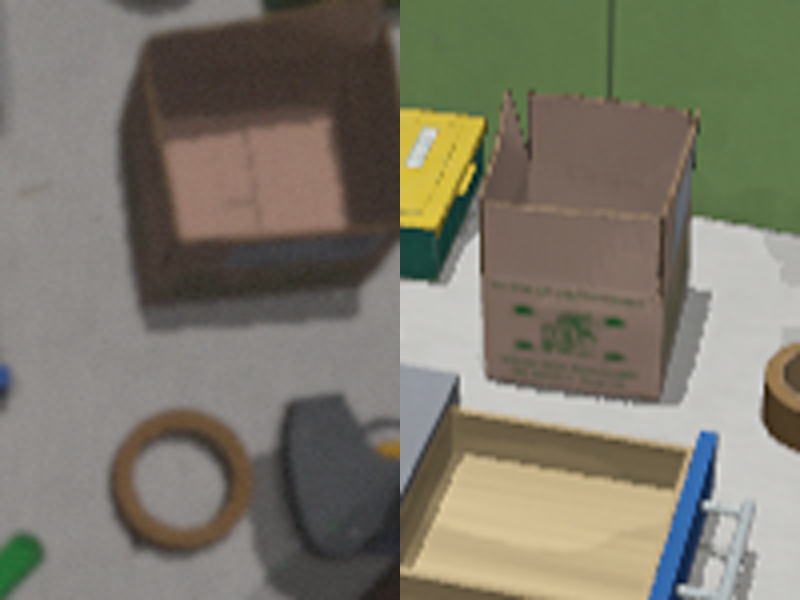

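Window face is at (288–345, 400) in the left crop, facing the label above it; the scan looks square. Checking the numbers.

```bash
python3 - <<'E'
from h import *
c=robot.calibration("top")
for z in(150,165): print([onz(c,270+x/4,120+y/4,z)[:2].round(1) for x,y in((286,402),(346,397))])
plan([((400,-100,340),147),((480,60,330),100)])
E
```

```text
[array([ 461.1, -306.4]), array([ 464.9, -347.9])]
[array([ 458.6, -303.3]), array([ 462.4, -344.3])]
(400, -100, 340) 147 [-0.637, -0.121, -0.062, -0.001, -0.001, 0.519]
(480, 60, 330) 100 [-0.356, 0.04, 0.02, 0.0, 0.0, 0.522]
```

Request:
servo_tool:
  series:
    - [0, 0, 0, 0, 0, 0, -1]
    - [0, 0, 0, 0, 0, 0, -1]
    - [0, 0, 0, 0, 0, 0, -1]
    - [0, 0, 0, 0, 0, 0, -1]
    - [0, 0, 0, 0, 0, 0, -1]
    - [0, 0, 0, 0, 0, 0, -1]
    - [0, 0.04, -0.03, 0, 0, 0, -1]
    - [0, 0.08, -0.06, 0, 0, 0, -1]
    - [0, 0.08, -0.06, 0, 0, 0, -1]
    - [0, 0.08, -0.06, 0, 0, 0, -1]

```text
clock: 18.2
position: [377.3, -433.7, 340.4]
orientation: [[0.236, -0.972, 0.003], [-0.972, -0.236, -0.002], [0.003, -0.002, -1.0]]
contact_force: [0.5, -0.2, -1.5]
finger_gap: 35.4
gripper_force: 70.3
```

```bash
python3 - <<'E'
from h import *
plan([((400,-100,340),147),((480,60,335),121.5),((629,272,335),121.5),((629,272,184),121.5)])
E
```

```text
(400, -100, 340) 147 [-0.638, -0.202, -0.001, -0.002, -0.001, 0.518]
(480, 60, 335) 121.5 [-0.356, 0.04, 0.01, 0.0, 0.0, 0.283]
(629, 272, 335) 121.5 [-0.476, 0.206, 0.0, 0.0, 0.0, 0.0]
(629, 272, 184) 121.5 [0.0, 0.0, 0.302, 0.0, 0.0, 0.0]
```

Request:
servo_tool:
  series:
    - [-0.638, -0.202, 0, 0, 0, 0.518, -1]
    - [-0.638, -0.202, 0, 0, 0, 0.518, -1]
    - [-0.638, -0.202, 0, 0, 0, 0.518, -1]
    - [-0.638, -0.202, 0, 0, 0, 0.518, -1]
    - [-0.638, -0.202, 0, 0, 0, 0.518, -1]
    - [-0.638, -0.202, 0, 0, 0, 0.518, -1]
    - [-0.638, -0.202, 0, 0, 0, 0.518, -1]
    - [-0.638, -0.202, 0, 0, 0, 0.518, -1]
    - [-0.638, -0.202, 0, 0, 0, 0.518, -1]

```text
clock: 19.1
position: [400.5, -98.0, 338.9]
orientation: [[-0.54, -0.842, 0.001], [-0.842, 0.54, -0.001], [0.0, -0.002, -1.0]]
contact_force: [-0.5, -0.7, -0.4]
finger_gap: 35.1
gripper_force: 70.4
```

Request:
servo_tool:
  series:
    - [-0.356, 0.04, 0.01, 0, 0, 0.283, -1]
    - [-0.356, 0.04, 0.01, 0, 0, 0.283, -1]
    - [-0.356, 0.04, 0.01, 0, 0, 0.283, -1]
    - [-0.356, 0.04, 0.01, 0, 0, 0.283, -1]
    - [-0.356, 0.04, 0.01, 0, 0, 0.283, -1]
    - [-0.356, 0.04, 0.01, 0, 0, 0.283, -1]

```text
clock: 19.7
position: [481.0, 60.7, 333.2]
orientation: [[-0.851, -0.525, -0.0], [-0.525, 0.851, -0.002], [0.001, -0.001, -1.0]]
contact_force: [0.3, -1.3, -1.9]
finger_gap: 35.8
gripper_force: 70.4
```

Request:
servo_tool:
  series:
    - [-0.476, 0.206, 0, 0, 0, 0, -1]
    - [-0.476, 0.206, 0, 0, 0, 0, -1]
    - [-0.476, 0.206, 0, 0, 0, 0, -1]
    - [-0.476, 0.206, 0, 0, 0, 0, -1]
    - [-0.476, 0.206, 0, 0, 0, 0, -1]
    - [-0.476, 0.206, 0, 0, 0, 0, -1]
    - [-0.476, 0.206, 0, 0, 0, 0, -1]
    - [-0.476, 0.206, 0, 0, 0, 0, -1]

```text
clock: 20.5
position: [629.0, 271.1, 333.7]
orientation: [[-0.853, -0.523, 0.0], [-0.523, 0.853, -0.002], [0.001, -0.002, -1.0]]
contact_force: [0.2, 0.3, -1.2]
finger_gap: 35.6
gripper_force: 70.5
```

```bash
python3 - <<'E'
from h import *
plan([((629,272,184),121.5)])
E
```

```text
(629, 272, 184) 121.5 [-0.001, 0.002, 0.299, -0.001, -0.001, 0.0]
```

Slow descent at the end, watching contact force.

Request:
servo_tool:
  series:
    - [-0.001, 0.002, 0.09, 0, 0, 0, -1]
    - [-0.001, 0.002, 0.17, 0, 0, 0, -1]
    - [-0.001, 0.002, 0.23, 0, 0, 0, -1]
    - [-0.001, 0.002, 0.265, 0, 0, 0, -1]
    - [-0.001, 0.002, 0.28, 0, 0, 0, -1]
    - [-0.001, 0.002, 0.289, 0, 0, 0, -1]
    - [-0.001, 0.002, 0.296, 0, 0, 0, -1]
    - [-0.001, 0.002, 0.3, 0, 0, 0, -1]
    - [-0.001, 0.002, 0.3, 0, 0, 0, -1]

```text
clock: 21.4
position: [629.3, 274.2, 184.8]
orientation: [[-0.851, -0.524, 0.003], [-0.524, 0.851, -0.001], [-0.002, -0.002, -1.0]]
contact_force: [-0.5, 0.3, -2.3]
finger_gap: 35.4
gripper_force: 70.5
```

Request:
servo_tool:
  series:
    - [0, 0, 0.002, 0, 0, 0, -1]
    - [0, 0, 0.004, 0, 0, 0, -1]
    - [0, 0, 0.004, 0, 0, 0, -1]
    - [0, 0, 0.004, 0, 0, 0, -1]

```text
clock: 21.8
position: [629.3, 274.4, 182.8]
orientation: [[-0.851, -0.525, 0.003], [-0.525, 0.851, -0.001], [-0.002, -0.002, -1.0]]
contact_force: [-2.0, -1.1, 3.0]
finger_gap: 35.5
gripper_force: 71.3
```

Touching. Release and lift straight up, then plan for the handle.

Request:
servo_tool:
  series:
    - [0, 0, 0, 0, 0, 0, 0.3]
    - [0, 0, 0, 0, 0, 0, 0.3]
    - [0, 0, 0, 0, 0, 0, 0.3]
    - [0, 0, 0, 0, 0, 0, 0.3]
    - [0, 0, -0.06, 0, 0, 0, 0.3]
    - [0, 0, -0.15, 0, 0, 0, 0.3]
    - [0, 0, -0.25, 0, 0, 0, 0.3]
    - [0, 0, -0.3, 0, 0, 0, 0.3]
    - [0, 0, -0.3, 0, 0, 0, 0.3]

```text
clock: 22.7
position: [629.6, 274.8, 337.6]
orientation: [[-0.851, -0.524, 0.009], [-0.524, 0.851, 0.002], [-0.009, -0.003, -1.0]]
contact_force: [-0.3, 0.0, 0.5]
finger_gap: 55.3
gripper_force: 0.0
```

```bash
python3 - <<'E'
from h import *
o=robot.get_obs(); q=(o["position"],o["orientation"]); X=np.array([np.cos(.0541),np.sin(.0541),0])
b=np.array([442.5,-14.5,52.])
r,q=row(q,(480,60,340),60); print(r.tolist())
for bar,bk in((b,265),(b,161),(b+200*X,161),(b+200*X,260)):
    P,R=handle(bar,back=bk); r,q=row(q,P,R=R); print(P.round(),r.tolist())
E
```

```text
[0.48, -0.209, -0.009, 0.001, 0.006, 0.685]
[387. -17. 311.] [0.083, -0.227, 0.058, -0.122, -0.066, 0.63]
[409. -16. 209.] [0.0, -0.0, 0.208, 0.0, 0.0, 0.0]
[609.  -5. 209.] [-0.0, 0.391, 0.083, 0.0, 0.0, 0.0]
[588.  -7. 306.] [-0.0, 0.0, -0.198, 0.0, 0.0, 0.0]
```

Request:
servo_tool:
  series:
    - [0.48, -0.209, 0, 0, 0, 0.685, -0.29]
    - [0.48, -0.209, 0, 0, 0, 0.685, -0.29]
    - [0.48, -0.209, 0, 0, 0, 0.685, -0.29]
    - [0.48, -0.209, 0, 0, 0, 0.685, -0.29]
    - [0.48, -0.209, 0, 0, 0, 0.685, -0.29]
    - [0.48, -0.209, 0, 0, 0, 0.685, -0.29]
    - [0.48, -0.209, 0, 0, 0, 0.685, -0.29]
    - [0.48, -0.209, 0, 0, 0, 0.685, -0.29]
    - [0.48, -0.209, 0, 0, 0, 0.685, -0.29]

```text
clock: 23.6
position: [479.2, 59.6, 331.3]
orientation: [[-0.867, 0.498, 0.001], [0.498, 0.867, -0.001], [-0.001, -0.001, -1.0]]
contact_force: [0.7, -0.9, -0.6]
finger_gap: 30.1
gripper_force: 0.0
```

Request:
servo_tool:
  series:
    - [0.083, -0.227, 0.058, -0.122, -0.066, 0.63, -0.29]
    - [0.083, -0.227, 0.058, -0.122, -0.066, 0.63, -0.29]
    - [0.083, -0.227, 0.058, -0.122, -0.066, 0.63, -0.29]
    - [0.083, -0.227, 0.058, -0.122, -0.066, 0.63, -0.29]
    - [0.083, -0.227, 0.058, -0.122, -0.066, 0.63, -0.29]
    - [0.083, -0.227, 0.058, -0.122, -0.066, 0.63, -0.29]
    - [0.083, -0.227, 0.058, -0.122, -0.066, 0.63, -0.29]
    - [0.083, -0.227, 0.058, -0.122, -0.066, 0.63, -0.29]
    - [0.083, -0.227, 0.058, -0.122, -0.066, 0.63, -0.29]

```text
clock: 24.5
position: [386.7, -17.7, 302.7]
orientation: [[-0.058, 0.976, 0.208], [0.998, 0.057, 0.011], [-0.002, 0.208, -0.978]]
contact_force: [-0.9, 0.0, 0.3]
finger_gap: 30.2
gripper_force: 0.0
```

```bash
python3 - <<'E'
from h import *
o=robot.get_obs(); q=(o["position"],o["orientation"])
P,R=handle((442.5,-14.5,52.)); r,q=row(q,P,R=R); print(P.round(),r.tolist())
# is the scanner on the pad?
im=snap("top","t6"); c=robot.calibration("top")
H,S,V=cv2.split(cv2.cvtColor(im,cv2.COLOR_BGR2HSV))
cv2.imwrite("pics/c10.png",cv2.resize(im[110:260,90:290],(800,600),interpolation=cv2.INTER_CUBIC))
E
```

```text
[409. -16. 209.] [0.0, 0.005, 0.192, 0.0, 0.0, 0.003]
```

View pics/c10.png

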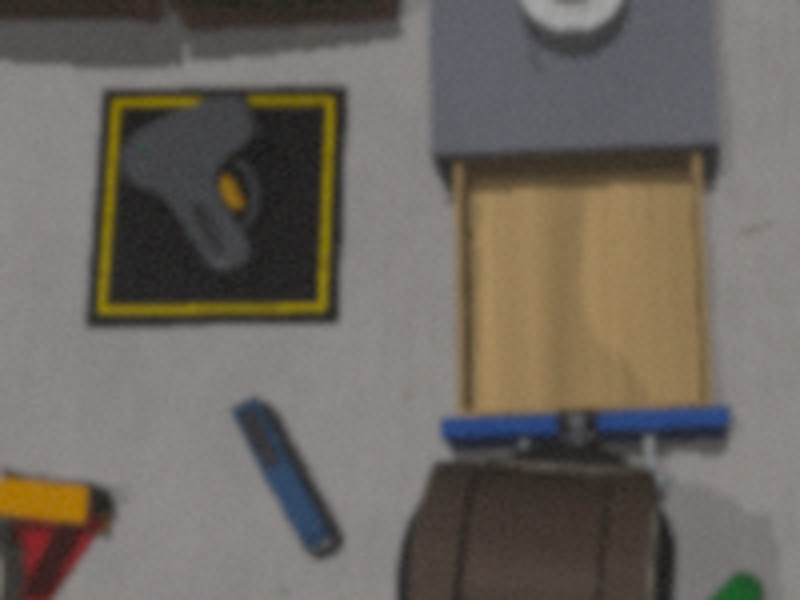

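The scanner lies flat on the pad, its middle at about (208,182) against the pad's (218,205), roughly 20 mm off, which is well within tolerance. Gripper is over the handle; closing the drawer.

Request:
servo_tool:
  series:
    - [0, 0.005, 0.08, 0, 0, 0, -0.29]
    - [0, 0.005, 0.15, 0, 0, 0, -0.29]
    - [0, 0.005, 0.192, 0, 0, 0, -0.29]
    - [0, 0.005, 0.192, 0, 0, 0, -0.29]
    - [0, 0.005, 0.192, 0, 0, 0, -1]
    - [0, 0.005, 0.192, 0, 0, 0, -1]
    - [0, 0.005, 0.192, 0, 0, 0, -1]
    - [0, 0.005, 0.192, 0, 0, 0, -1]
    - [0, 0.005, 0.192, 0, 0, 0, -1]
  force: 40

```text
clock: 25.45
position: [411.0, -16.8, 211.3]
orientation: [[-0.055, 0.975, 0.214], [0.999, 0.054, 0.011], [-0.001, 0.214, -0.977]]
contact_force: [11.3, 0.9, -12.5]
finger_gap: 8.9
gripper_force: 39.0
```

Request:
servo_tool:
  series:
    - [0, 0.03, 0.006, 0, 0, 0, -1]
    - [0, 0.08, 0.017, 0, 0, 0, -1]
    - [0, 0.13, 0.028, 0, 0, 0, -1]
    - [0, 0.18, 0.038, 0, 0, 0, -1]
    - [0, 0.23, 0.049, 0, 0, 0, -1]
    - [0, 0.28, 0.059, 0, 0, 0, -1]
    - [0, 0.32, 0.068, 0, 0, 0, -1]
    - [0, 0.35, 0.074, 0, 0, 0, -1]
    - [0, 0.37, 0.078, 0, 0, 0, -1]
    - [0, 0.38, 0.081, 0, 0, 0, -1]

```text
clock: 26.45
position: [604.3, -6.6, 211.3]
orientation: [[-0.054, 0.976, 0.211], [0.999, 0.053, 0.01], [-0.002, 0.211, -0.977]]
contact_force: [-1.3, -1.5, 5.0]
finger_gap: 9.0
gripper_force: 41.0
```

Request:
servo_tool:
  series:
    - [0, 0.004, 0.001, 0, 0, 0, -1]
    - [0, 0.008, 0.002, 0, 0, 0, -1]
    - [0, 0.008, 0.002, 0, 0, 0, -1]

```text
clock: 26.75
position: [607.8, -6.4, 211.3]
orientation: [[-0.053, 0.976, 0.212], [0.999, 0.053, 0.01], [-0.002, 0.212, -0.977]]
contact_force: [2.2, -2.7, 6.3]
finger_gap: 9.3
gripper_force: 40.9
```

Request:
servo_tool:
  series:
    - [0, 0.004, 0.001, 0, 0, 0, -1]
    - [0, 0.006, 0.001, 0, 0, 0, -1]
    - [0, 0.006, 0.001, 0, 0, 0, -1]

```text
clock: 27.05
position: [610.5, -6.3, 211.3]
orientation: [[-0.053, 0.976, 0.212], [0.999, 0.052, 0.01], [-0.002, 0.212, -0.977]]
contact_force: [-0.2, -2.3, 5.9]
finger_gap: 9.4
gripper_force: 41.0
```

Request:
servo_tool:
  series:
    - [0, 0.003, 0.001, 0, 0, 0, -1]
    - [0, 0.006, 0.001, 0, 0, 0, -1]
    - [0, 0.006, 0.001, 0, 0, 0, -1]

```text
clock: 27.35
position: [611.9, -6.2, 211.4]
orientation: [[-0.053, 0.977, 0.208], [0.999, 0.052, 0.009], [-0.002, 0.208, -0.978]]
contact_force: [-10.3, -3.0, 13.9]
finger_gap: 9.1
gripper_force: 42.0
```

Stop reached. Release and withdraw.

Request:
servo_tool:
  series:
    - [0, -0.002, 0, 0, 0, 0, -0.29]
    - [0, -0.002, 0, 0, 0, 0, -0.29]
    - [0, -0.002, 0, 0, 0, 0, -0.29]
    - [0, -0.002, -0.06, 0, 0, 0, -0.29]
    - [0, -0.002, -0.15, 0, 0, 0, -0.29]
    - [0, -0.002, -0.25, 0, 0, 0, -0.29]
    - [0, -0.1, -0.35, 0, 0, 0, -0.29]
    - [0, -0.2, -0.4, 0, 0, 0, -0.29]
    - [0, -0.3, -0.4, 0, 0, 0, -0.29]
    - [0, -0.4, -0.4, 0, 0, 0, -0.29]

```text
clock: 28.35
position: [396.9, -17.2, 368.1]
orientation: [[-0.054, 0.976, 0.212], [0.999, 0.053, 0.01], [-0.001, 0.212, -0.977]]
contact_force: [0.6, 0.5, 0.5]
finger_gap: 30.2
gripper_force: 0.0
```

Request:
servo_tool:
  series:
    - [-0.3, -0.1, 0, 0, 0, 0, -0.29]
    - [-0.3, -0.1, 0, 0, 0, 0, -0.29]
    - [-0.3, -0.1, 0, 0, 0, 0, -0.29]
    - [-0.3, -0.1, 0, 0, 0, 0, -0.29]
    - [-0.3, -0.1, 0, 0, 0, 0, -0.29]

```text
clock: 28.85
position: [356.9, -171.0, 356.5]
orientation: [[-0.05, 0.977, 0.209], [0.999, 0.048, 0.01], [-0.0, 0.209, -0.978]]
contact_force: [0.8, 0.4, -0.6]
finger_gap: 30.4
gripper_force: 0.0
```

```bash
python3 - <<'E'
from h import *
im=snap("top","t7"); c=robot.calibration("top")
H,S,V=cv2.split(cv2.cvtColor(im,cv2.COLOR_BGR2HSV)); blue=((H>100)&(H<125)&(S>90))
im0=cv2.imread("pics/top0.png"); H,S,V=cv2.split(cv2.cvtColor(im0,cv2.COLOR_BGR2HSV)); b0=((H>100)&(H<125)&(S>90))
for b in(b0,blue):
    r=[]
    for u in range(210,262):
        v=np.where(b[135:175,u])[0]
        if len(v): r.append((135+v[0],135+v[-1]))
    print(len(r),np.mean(r,0))
print(robot.get_obs()["contact_force"], robot.get_obs()["clock"],np.abs(im[95:135,195:275].astype(int)-im0[95:135,195:275]).mean())
E
```

```text
52 [149.88461538 156.71153846]
52 [148.36538462 155.40384615]
[-0.10121367 -0.68564673  0.88354913] 28.9 5.206875
```

```bash
python3 -c "
from plant import robot
print(robot.finish_job())"
```

```text
the job is handed in; nothing more can be done
None
```

The job is handed in, with no verdict returned: stapler moved aside, label scanned from about 10 cm, scanner flat on the pad about 20 mm off centre (by camera), drawer pushed to its stop, gripper clear.

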